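# Snap the lid tabs of the lunch pot shut

## Task

The green lid is on its lunch pot but its three white snap tabs are still standing up. Press each tab down in turn until all three are snapped fully down, flat on the lid, leaving the pot standing upright about where it is; the orange-lidded pot is already closed.

Things in the scene. Friction and masses are not known exactly. Their poses are not given: they have to be found in the camera images.
- lunch_pot: loose round white pot, green lid (146 mm across, top at z 75 mm), 0.5-1 kg; the fixed orange-lidded pot is another. Origin: centre of underside, z up. White tabs at 0, 120, 240 degrees (counter-clockwise from above) from its x axis, hinged 42 mm from the axis at z 78.5 mm, reaching outward to 80 mm. Press spot (grey ridges): 62 mm from the axis; tab top there at z 92 mm raised, 81 mm down
- tab_a (a joint): snap tab a of the green lid: white flap 36 mm long (radially), 34 wide, 5 thick, at 0 degrees from the pot's x axis. Value in rad: 0 = raised (slopes up and outward at 0.5 rad, outer end 17 mm above its hinge), 0.5 = snapped flat on the lid. Starts at 0 to 0.12. Its tight hinge needs about 5 N at the press spot all the way and stays where it is left, so press to the stop
- tab_b (a joint): snap tab b of the green lid: white flap 36 mm long (radially), 34 wide, 5 thick, at 120 degrees from the pot's x axis. Value in rad: 0 = raised (slopes up and outward at 0.5 rad, outer end 17 mm above its hinge), 0.5 = snapped flat on the lid. Starts at 0 to 0.12. Its tight hinge needs about 5 N at the press spot all the way and stays where it is left, so press to the stop
- tab_c (a joint): snap tab c of the green lid: white flap 36 mm long (radially), 34 wide, 5 thick, at 240 degrees from the pot's x axis. Value in rad: 0 = raised (slopes up and outward at 0.5 rad, outer end 17 mm above its hinge), 0.5 = snapped flat on the lid. Starts at 0 to 0.12. Its tight hinge needs about 5 N at the press spot all the way and stays where it is left, so press to the stop
Things that resemble listed ones, but are neither listed nor needed, are in the scene too. What is shaped like the lunch_pot but red is not meant.

How it is judged:
At the end, for the whole second after the job is handed in: All three tabs of the green lid are snapped down (each joint above 0.40 rad of 0.5), and the pot stands at rest, upright within 0.1 rad and within 50 mm of where it stood at the start (value of joint each of tab_a, tab_b, tab_c above 0.4 rad and angle between lunch_pot's own z axis and vertical below 0.1 rad and distance of lunch_pot from where it was at the start of the episode below 0.05 m and linear speed of lunch_pot below 0.02 m/s); the robot touches nothing.
It fails at once if the lunch pot is tipped by more than 0.35 rad (angle between lunch_pot's own z axis and vertical above 0.35 rad).
It also fails if it takes over 35 s, if anything falls off the work surface, if the arm or the gripper's body presses on something with over 40 N, if the wrist force passes 120 N, or if a joint passes its speed limit or range.

## Robot

A 6-joint arm with a two-finger parallel gripper is mounted at the origin on a cart in front of the work surface, level with it; the furniture and walls round the work are solid. World frame = base frame: x ahead of the robot, y to its left, z up, the work surface at z = 0. Lengths are in m, angles in rad, forces in N, time in s.
With the tool pointing down it reaches from about 0.375 to 0.9 m from the base axis. Payload 3.1 kg.
Tool frame: the origin (TCP) lies at the very end of the fingers, on their centre line; the grasp point (between the pads) lies 19 mm behind it (manip.grasp_offset is the distance from the TCP to the grasp point, in m); x points along the fingers, z is the direction in which the jaws open and shut, and the axes are right-handed (so a half turn about x gives the same grasp; the last joint's range is limited). The gripper opens to 85 mm and grips with 20 to 120 N. Pads are 22 mm wide; open, the fingers measure 114 mm over their backs; the gripper's body (76 mm by 85 mm) begins 54 mm behind the grasp point. The pads swing forward as they close: fully open they stand 13 mm farther back than shut.
Start: joints at [0.957, 0.527, 1.433, -0, 1.181, -0.178], TCP at [0.264, 0.567, 0.231] pointing down, gripper open.
Joint ranges: [-3.08, 3.08], [-0.75, 2.2], [0.22, 2.44], [-1.43, 4.57], [0, 2.65], [-2.85, 2.85]. Speed limits (rad/s): [2.79, 2.79, 3.14, 3.14, 3.14, 3.14].

## Interface

Orientations are given as a unit quaternion [x, y, z, w].
In Python, from station import manip gives the robot as it stands.
- The arm moves only by the tool send_rows, never from a script. Its argument "steps" is a list that holds one entry, the list of rows, each a list of 5 numbers: the closure, from 0 (fully open) to 1 (shut), then the shift along the world's x, y, z in m, then the turn about the world's z in rad. A call has 1 to 8 rows; each row is the pose to reach, as a shift and turn from the pose commanded when the call began; what a row does not reach only later rows make up. A row lasts 1/8 s, in which the tool goes at most 62.5 mm and 10.7 degrees, less where a joint would pass 70% of its speed; a pose out of reach is approached as far as the arm can. A call with a gripper value outside its range is refused whole. The fingers move at their own pace and stop on an object; "grip_force" is the grip in N (left out, the last holds). Time passes only in rows, so rows that repeat a pose let the fingers close. It gives the time, the measured TCP pose, the force and the opening at its end, in the units of the state.
- manip.sense(): the state, without advancing time (a new reading comes with each control period).
- manip.snapshot(name): name is "side" or "top"; returns the picture (400x640x3 uint8, red, green, blue); there is no depth.
- manip.camera_params(name): a dict with "fx", "fy", "cx", "cy" (pixels), "T" (4x4, takes a point from camera to world coordinates). Camera axes: x right, y down, z forward; pixel columns grow to the right and rows downward; lengths in m; the calibration is good to about 2 mm. A picture is of the moment at which its call begins. camera_params takes no time and is no camera call.
- manip.sign_off(): hands the job in, once; it reports no verdict.
The state is a dict: "t": time; "q": joint angles; "qd": joint speeds; "tau": joint torques, N m; "tcp_pos": TCP position; "tool_rot": TCP orientation; "force": force on the tool from outside, world axes, zero at the start; "ft_torque": the same for the moment, N m; "finger_gap": opening from 0.0 (shut) to 1.0 (fully open).
Only numpy, scipy, OpenCV 4.12 (cv2) and the standard library are available. Lean on these libraries where they do the work, as an engineer would, in place of code of your own. Each camera call takes 0.05 s, during which the arm holds its last target.

## Working session

There is one attempt and no reset: what is moved stays moved. The work goes in short steps, Python scripts to look and compute and a tool call to move; the robot and the scene stay as the last step left them, time stands still between calls to the robot, and variables do not carry over. Pictures are saved under pics/ and viewed, and the job is handed in when it is done.

Besides the shell and the picture viewer there is one more tool, called after ">>>" by a JSON object that holds its "fn" and its "kwargs". send_rows: Moves the arm, as the interface text tells. Its arguments: {"type":"object","properties":{"steps":{"type":"array","items":{"type":"array","items":{"type":"array","items":{"type":"number"}}}},"grip_force":{"type":"number"}},"required":["steps"]}

```bash
mkdir -p pics; python3 - <<'E'
from station import manip
import cv2
for n in("side","top"):
    im=manip.snapshot(n); cv2.imwrite(f"pics/{n}0.png",im[:,:,::-1]); p=manip.camera_params(n); print(n,p)
s=manip.sense(); print(s["t"],s["tcp_pos"],s["tool_rot"],s["force"],s["finger_gap"])
E
```

```text
side {'fx': 422.8970682399685, 'fy': 422.8970682399685, 'cx': 318.66884468161567, 'cy': 193.07419932300888, 'T': array([[-0.99529194, -0.04635963,  0.08511601,  0.44581107],
       [-0.09683978,  0.43940765, -0.89305261,  0.8086631 ],
       [ 0.00400096, -0.89709069, -0.44182835,  0.52836426],
       [ 0.        ,  0.        ,  0.        ,  1.        ]])}
top {'fx': 372.2005978861878, 'fy': 372.2005978861878, 'cx': 315.8417374462447, 'cy': 204.49771882897798, 'T': array([[-0.01836356, -0.9956331 ,  0.09152871,  0.45649333],
       [-0.99946082,  0.02077179,  0.02542841, -0.14702357],
       [-0.02721858, -0.0910124 , -0.99547772,  0.9326245 ],
       [ 0.        ,  0.        ,  0.        ,  1.        ]])}
0.1 [0.26343818 0.5660423  0.23040819] [-0.38036266  0.5969224   0.37980165  0.59561615] [-0.03583761 -0.4236133   0.08109394] 0.9968063598377659
```

View pics/side0.png

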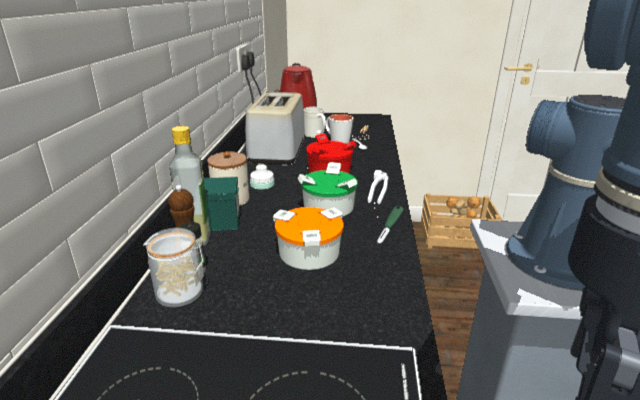

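View pics/top0.png

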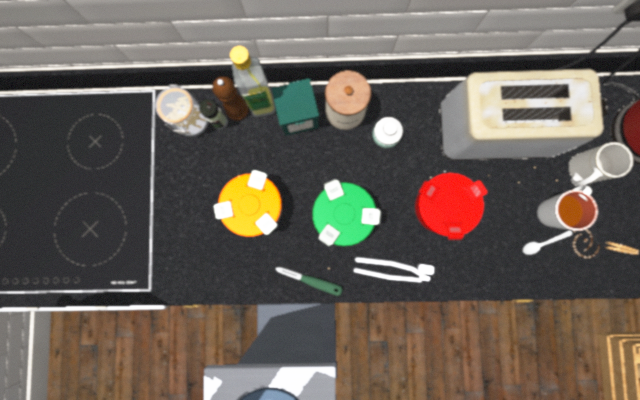

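The top view shows the green lid centred near (345,213), with white tabs near (334,189), (371,216) and (329,235). Next I'll measure them.

```bash
cat > h.py <<'E'
import numpy as np,cv2
def ray(p,u,v,z):
    d=p["T"][:3,:3]@np.array([(u-p["cx"])/p["fx"],(v-p["cy"])/p["fy"],1]);o=p["T"][:3,3]
    return o+d*(z-o[2])/d[2]
def proj(p,X):
    c=np.linalg.inv(p["T"])@np.append(X,1);return c[0]/c[2]*p["fx"]+p["cx"],c[1]/c[2]*p["fy"]+p["cy"]
def measure(n,im,p,win):
    x0,y0,x1,y1=win; hsv=cv2.cvtColor(im,cv2.COLOR_RGB2HSV)
    M=np.zeros(im.shape[:2],np.uint8);M[y0:y1,x0:x1]=255
    g=cv2.inRange(hsv,(45,120,60),(85,255,255))&M
    cs,_=cv2.findContours(g,cv2.RETR_EXTERNAL,cv2.CHAIN_APPROX_NONE)
    c=cv2.convexHull(max(cs,key=cv2.contourArea))
    pts=np.array([ray(p,u,v,.075)[:2] for u,v in c[:,0]])
    (cx,cy),r=cv2.minEnclosingCircle(pts.astype(np.float32)); print(n,"lid circle",cx,cy,r)
    w=cv2.inRange(hsv,(0,0,185),(179,60,255))&M
    k,lab,st,ce=cv2.connectedComponentsWithStats(w)
    for i in range(1,k):
        if st[i,4]>60:
            X=ray(p,*ce[i],.089);d=X[:2]-[cx,cy]
            print(n,"white",ce[i].round(1),st[i].tolist(),X.round(4),"r",np.hypot(*d).round(4),"deg",np.degrees(np.arctan2(d[1],d[0])).round(1))
E
python3 - <<'E'
from h import *
from station import manip
for n,w in(("top",(305,172,388,252)),("side",(295,158,362,212))):
    measure(n,cv2.imread(f"pics/{n}0.png")[:,:,::-1].copy(),manip.camera_params(n),w)
im=cv2.imread("pics/top0.png")[165:260,295:395];cv2.imwrite("pics/c0.png",cv2.resize(im,None,fx=6,fy=6,interpolation=cv2.INTER_CUBIC))
from scipy.spatial.transform import Rotation as R
print(R.from_quat(manip.sense()["tool_rot"]).as_matrix().round(3))
E
```

```text
top lid circle 0.5136088728904724 -0.18976403772830963 0.07557500153779984
top white [333.5 189.3] [325, 180, 19, 20, 264] [ 0.568  -0.1665  0.089 ] r 0.0592 deg 23.1
top white [370.4 215.8] [362, 208, 18, 17, 279] [ 0.5058 -0.2485  0.089 ] r 0.0592 deg -97.6
top white [328.6 234.8] [319, 225, 21, 20, 265] [ 0.4648 -0.1531  0.089 ] r 0.0611 deg 143.1
side lid circle 0.5131894946098328 -0.17227783799171448 0.08089005202054977
side white [333.3 167.7] [326, 162, 15, 12, 141] [ 0.5065 -0.2367  0.089 ] r 0.0648 deg -95.9
side white [305.4 178.9] [298, 174, 17, 10, 85] [ 0.5715 -0.1563  0.089 ] r 0.0605 deg 15.3
side white [349.2 182.8] [338, 179, 19, 9, 74] [ 0.4608 -0.1447  0.089 ] r 0.0593 deg 152.2
side white [331.9 204.8] [310, 198, 40, 14, 392] [ 0.4955 -0.0238  0.089 ] r 0.1495 deg 96.8
[[-0.001 -0.907  0.422]
 [-0.002  0.422  0.907]
 [-1.     0.    -0.002]]
```

View pics/c0.png

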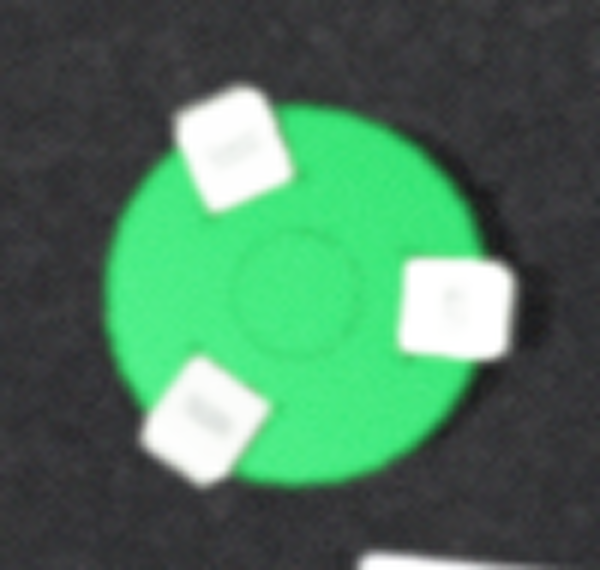

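>>> {"fn": "send_rows", "kwargs": {"steps": [[[1, 0.2, -0.718, 0, 0], [1, 0.2, -0.718, 0, 0], [1, 0.2, -0.718, 0, 0], [1, 0.2, -0.718, 0, 0], [1, 0.2, -0.718, 0, 0], [1, 0.2, -0.718, 0, 0], [1, 0.2, -0.718, 0, 0], [1, 0.2, -0.718, 0, 0]]], "grip_force": 60}}

```text
t: 1.1
tcp_pos: [0.3982, 0.083, 0.2313]
tool_rot: [-0.38, 0.596, 0.38, 0.596]
force: [2.2, 0.5, 0.2]
finger_gap: -0.001
```

>>> {"fn": "send_rows", "kwargs": {"steps": [[[1, 0.06, -0.22, 0, 0], [1, 0.06, -0.22, 0, 0], [1, 0.06, -0.22, 0, 0], [1, 0.06, -0.22, 0, 0], [1, 0.06, -0.22, -0.06, 0], [1, 0.06, -0.22, -0.11, 0], [1, 0.06, -0.22, -0.11, 0], [1, 0.06, -0.22, -0.11, 0]]]}}

```text
t: 2.1
tcp_pos: [0.4588, -0.1354, 0.1223]
tool_rot: [-0.381, 0.596, 0.38, 0.596]
force: [0.2, 0.3, 0.3]
finger_gap: 0.003
```

>>> {"fn": "send_rows", "kwargs": {"steps": [[[1, 0.005, -0.016, 0, 0], [1, 0.005, -0.016, 0, 0], [1, 0.005, -0.016, -0.02, 0], [1, 0.005, -0.016, -0.026, 0], [1, 0.005, -0.016, -0.03, 0], [1, 0.005, -0.016, -0.034, 0], [1, 0.005, -0.016, -0.034, 0]]]}}

```text
t: 2.98
tcp_pos: [0.4629, -0.151, 0.0873]
tool_rot: [-0.38, 0.596, 0.38, 0.596]
force: [0.1, 1.0, 1.9]
finger_gap: -0.001
```

```bash
python3 - <<'E'
from station import manip
import cv2
a=cv2.resize(manip.snapshot("side")[130:240,270:400],None,fx=4,fy=4,interpolation=cv2.INTER_CUBIC)
cv2.imwrite("pics/s1.png",a[:,:,::-1]); print(manip.sense()["tcp_pos"],manip.sense()["force"])
E
```

```text
[ 0.46295136 -0.15102268  0.0873406 ] [-0.39492625  0.80735289  1.5102522 ]
```

View pics/s1.png

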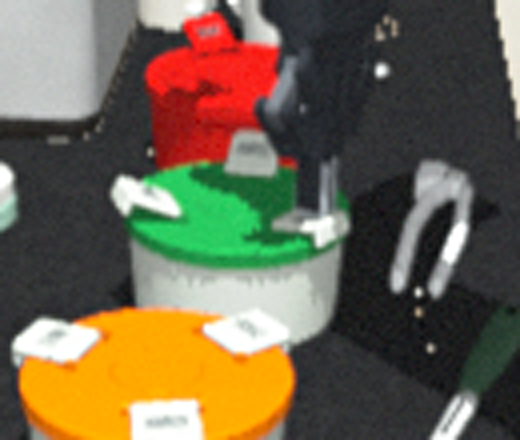

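The fingers are on the near-right tab and the tab is moving down. I'll press on to the stop in small steps.

>>> {"fn": "send_rows", "kwargs": {"steps": [[[1, 0, 0, -0.002, 0], [1, 0, 0, -0.004, 0], [1, 0, 0, -0.005, 0], [1, 0, 0, -0.006, 0], [1, 0, 0, -0.006, 0]]]}}

```text
t: 3.65
tcp_pos: [0.4634, -0.1514, 0.0812]
tool_rot: [-0.381, 0.596, 0.38, 0.596]
force: [0.3, 0.9, -0.1]
finger_gap: -0.004
```

>>> {"fn": "send_rows", "kwargs": {"steps": [[[1, 0, 0, -0.001, 0], [1, 0, 0, -0.001, 0]]]}}

```text
t: 3.9
tcp_pos: [0.4637, -0.1516, 0.0809]
tool_rot: [-0.381, 0.596, 0.379, 0.597]
force: [-1.5, -0.0, 7.0]
finger_gap: -0.003
```

At the stop (z 81 mm, 7 N). Next is the tab at 23°.

>>> {"fn": "send_rows", "kwargs": {"steps": [[[1, 0, 0, 0.04, 0], [1, 0.0, 0, 0.04, 0], [1, 0.106, -0.014, 0.04, 0], [1, 0.106, -0.014, 0.04, 0], [1, 0.106, -0.014, 0.04, 0], [1, 0.106, -0.014, 0.02, 0], [1, 0.106, -0.014, 0.01, 0], [1, 0.106, -0.014, 0.01, 0]]]}}

```text
t: 4.9
tcp_pos: [0.5679, -0.1648, 0.0893]
tool_rot: [-0.379, 0.597, 0.381, 0.596]
force: [-0.1, -0.0, -0.2]
finger_gap: 0.001
```

>>> {"fn": "send_rows", "kwargs": {"steps": [[[1, 0, 0, -0.002, 0], [1, 0, 0, -0.004, 0], [1, 0, 0, -0.006, 0], [1, 0, 0, -0.008, 0], [1, 0, 0, -0.0095, 0], [1, 0, 0, -0.0095, 0]]]}}

```text
t: 5.65
tcp_pos: [0.5697, -0.1652, 0.0811]
tool_rot: [-0.38, 0.596, 0.38, 0.597]
force: [1.4, 2.0, 4.2]
finger_gap: 0.001
```

>>> {"fn": "send_rows", "kwargs": {"steps": [[[1, 0, 0, -0.001, 0], [1, 0, 0, -0.0015, 0]]]}}

```text
t: 5.9
tcp_pos: [0.5697, -0.1652, 0.0809]
tool_rot: [-0.381, 0.596, 0.38, 0.597]
force: [-0.8, 2.3, 15.0]
finger_gap: 0.001
```

>>> {"fn": "send_rows", "kwargs": {"steps": [[[1, 0, 0, 0.04, 0], [1, 0.0, 0, 0.04, 0], [1, -0.064, -0.086, 0.04, 0], [1, -0.064, -0.086, 0.04, 0], [1, -0.064, -0.086, 0.04, 0], [1, -0.064, -0.086, 0.025, 0], [1, -0.064, -0.086, 0.012, 0], [1, -0.064, -0.086, 0.012, 0]]]}}

```text
t: 6.9
tcp_pos: [0.5047, -0.2496, 0.0896]
tool_rot: [-0.38, 0.596, 0.382, 0.596]
force: [-0.1, -0.2, -0.2]
finger_gap: -0.002
```

>>> {"fn": "send_rows", "kwargs": {"steps": [[[1, 0, 0, -0.002, 0], [1, 0, 0, -0.004, 0], [1, 0, 0, -0.006, 0], [1, 0, 0, -0.008, 0], [1, 0, 0, -0.01, 0], [1, 0, 0, -0.01, 0]]]}}

```text
t: 7.65
tcp_pos: [0.5052, -0.2516, 0.0813]
tool_rot: [-0.38, 0.596, 0.38, 0.596]
force: [-0.9, -2.0, 2.6]
finger_gap: -0.0
```

>>> {"fn": "send_rows", "kwargs": {"steps": [[[1, 0, 0, -0.001, 0], [1, 0, 0, -0.001, 0]]]}}

```text
t: 7.9
tcp_pos: [0.5052, -0.2516, 0.081]
tool_rot: [-0.381, 0.596, 0.38, 0.596]
force: [-1.9, -1.2, 7.2]
finger_gap: 0.0
```

>>> {"fn": "send_rows", "kwargs": {"steps": [[[1, 0, 0, 0.06, 0], [1, 0, 0, 0.15, 0], [1, -0.1, 0.15, 0.15, 0], [1, -0.1, 0.3, 0.15, 0], [1, -0.1, 0.4, 0.15, 0], [1, -0.1, 0.4, 0.15, 0], [1, -0.1, 0.4, 0.15, 0], [1, -0.1, 0.4, 0.15, 0]]]}}

```text
t: 8.9
tcp_pos: [0.4113, 0.1089, 0.2281]
tool_rot: [-0.379, 0.596, 0.38, 0.596]
force: [1.2, -0.5, -0.5]
finger_gap: -0.002
```

```bash
python3 - <<'E'
from station import manip
from h import *
S=manip.snapshot("side");T=manip.snapshot("top")
a=cv2.resize(S[140:230,270:390],(640,480),interpolation=cv2.INTER_CUBIC)
b=cv2.resize(T[165:260,295:395],None,fx=6,fy=6,interpolation=cv2.INTER_CUBIC)
cv2.imwrite("pics/s2.png",a[:,:,::-1]);cv2.imwrite("pics/t2.png",b[:,:,::-1])
measure("top",T,manip.camera_params("top"),(305,172,388,252))
s=manip.sense();print(s["tcp_pos"],s["force"])
E
```

```text
top lid circle 0.5132189989089966 -0.18975603580474854 0.07598040997982025
top white [333.1 189.3] [324, 180, 20, 20, 274] [ 0.568  -0.1655  0.089 ] r 0.0599 deg 23.9
top white [370.5 216.1] [362, 208, 18, 17, 276] [ 0.505  -0.2487  0.089 ] r 0.0595 deg -97.9
top white [328.5 235. ] [319, 225, 21, 21, 279] [ 0.4644 -0.1527  0.089 ] r 0.0613 deg 142.8
[0.40909457 0.11229763 0.22802615] [ 0.10949464 -0.24858237  0.32786706]
```

View pics/s2.png

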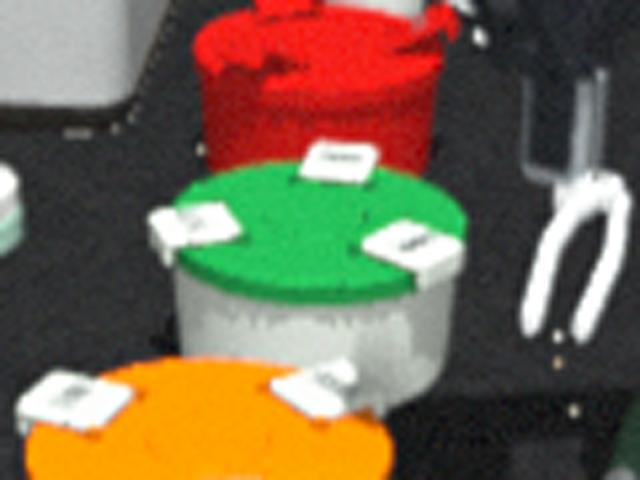

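View pics/t2.png

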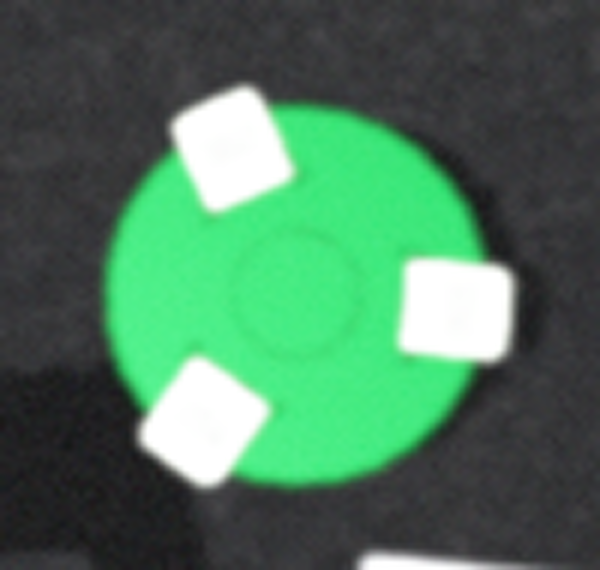

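The side view shows all three tabs flat, at about (195,225), (340,160) and (412,250) in the crop, and they look like the tabs on the orange pot. In the top view the pot hasn't moved.

>>> {"fn": "send_rows", "kwargs": {"steps": [[[1, 0, 0, 0, 0], [1, 0, 0, 0, 0]]]}}

```text
t: 9.25
tcp_pos: [0.4126, 0.1056, 0.2281]
tool_rot: [-0.379, 0.597, 0.38, 0.597]
force: [0.4, 0.7, -0.2]
finger_gap: 0.0
```

```bash
python3 -c "
from station import manip
print(manip.sign_off())"
```

```text
the job is handed in; nothing more can be done
None
```

I pressed all three green-lid tabs down with the closed fingers and handed the job in at about 9 s of the 35 s allowed. No verdict was reported.

- **Tabs:** each one stopped at a fingertip height of about 81 mm, the height given for fully down. The upward force at the stops was 7, 15 and 7 N. In the final pictures all three lie flat, like those on the orange pot.
- **Pot:** it stands upright, and the top view puts the lid centre within 1 mm of where it started.
- **Robot:** the arm is clear of everything, about 0.3 m from the pot and 0.23 m up.
- **Disagreement:** in the first pictures the side camera placed the lid centre about 17 mm off the top camera's in y. I put this down to the side view's lid outline being disturbed by its low angle. I used the top view, and the stop height at each tab agreed with it.

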